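# Scan test cartridges and load the bedside analyser

## Task

Book in and load the test cartridges that lie on the worktop: pick up the hand scanner and read the square code on top of each one in worklist order, red, then yellow, then blue (a colour may be missing), holding the scanner still on each code for a good second, and stand the scanner upright back on its charging dock. Slide every cartridge, label up and coloured grip outwards, fully home into the bay of its own colour, then close the analyser's cover. Leave the other things where they are.

Things in the scene. Friction and masses are not known exactly. Their poses are not given: they have to be found in the camera images.
- scanner: cordless hand scanner, light grey with a dark nose, 169 mm tall, 220 g, standing on a round dark foot (72 mm across) under a 29 mm neck. Origin: centre of the foot's underside; z up, the nose looks to its -x and downwards. Grip it by the head (see scan_head). It reads by itself, no trigger needed
- scan_head (a point): centre of the scanner's head, 5 mm towards -x and 130 mm above the scanner's origin, axes as the scanner's: the place to grip from above. Its flat upright sides are 46 mm apart along y and measure 68 by 40 mm (the long way along the beam); the head's top is about 40 mm above this point, the neck joins it from below on the +x side
- scan_window (a point): centre of the reading window in the head's front face, 25 mm towards -x and 101 mm above the scanner's origin. Its x axis is the beam, in the scanner's frame (-0.574, 0, -0.819), so 55 degrees below level. It reads a code 125 to 220 mm down the beam, within 12 mm of its axis, from at least 105 mm above the printed face, when kept on it for a second
- dock: round black charging dock, fixed, 100 mm across. Origin: centre of its underside. The scanner's foot stands on its floor, 6 mm above the worktop, inside a rim of 12 mm height and 84 to 90 mm inner width; any turn will do. To its left behind (x over 0.66 m, y over 0.2 m) a syringe pump 156 mm high stands fixed
- analyser: white and grey cartridge analyser, fixed. Origin: under the middle of its block of bays; z up, the bays face its -x, left is +y. x from -80 to +68 mm, the block y +-131 mm and 48 mm high, beside it a control pod (y -132 to -182 mm, 57 mm high). Three level slots, marked red, yellow, blue above the mouths from left to right, 76 mm apart. In front of the mouths lies a shelf 10 mm high
- cover (a joint): smoked-clear hinged cover of the analyser, rad: 0 closed (lying over the bays), about 1.5 upright (open), at most 1.65. A stiff friction hinge (0.22 Nm) keeps it where it is left; a few newtons near its edge move it. Its skirt (24 mm) comes down in front of the cartridges: it cannot close while one stands out more than about 5 mm too far
- cover_hinge (a point): middle of the cover's hinge line, at x = +56 mm, z = 54 mm of the analyser, axes as the analyser's; the line runs along y. The cover is 256 mm wide, its plate 4 mm thick, centred on the line and reaching 129 mm from it. A round white grab bar (9 mm thick, 76 mm long along y) stands on the plate's outer side, 108 mm from the hinge, its axis 17 mm above the plate's middle plane
- cover_edge (a point): middle of the cover's outer front edge, 129 mm from the hinge: closed it lies 56 mm above the worktop, open it is the top edge. The skirt stands at right angles to the plate there, pointing down when closed, towards the robot when open
- cart_red: test cartridge with a red ribbed grip, a flat white slab 100 mm long (x), 40 mm wide (y), 14 mm high, 45 g, lying flat on the worktop (absent in some runs). Origin: centre of its underside; z up. The coloured grip is its rear end (x from -50 to -20 mm), the front end (+x) goes first into the bay
- label_red (a point): centre of the square black-and-white code on top of the red cartridge, 12 mm towards +x of its origin and 14.5 mm up; z points out of the printed face
- tip_red (a point): middle of the lower front edge of the red cartridge, 50 mm towards +x of its origin
- bay_red (a point): left bay (red) of the analyser: middle of the slot's floor at its back stop, 22 mm above the worktop; axes as the analyser's. The slot is 43 mm wide and 17 mm high and runs from its mouth 70 mm in front of this point (rounded lips 4 mm further out). A cartridge is fully home when its tip is here; its grip then stands out 30 mm
- cart_yellow: test cartridge with a yellow ribbed grip, a flat white slab 100 mm long (x), 40 mm wide (y), 14 mm high, 45 g, lying flat on the worktop (absent in some runs). Origin: centre of its underside; z up. The coloured grip is its rear end (x from -50 to -20 mm), the front end (+x) goes first into the bay
- label_yellow (a point): centre of the square black-and-white code on top of the yellow cartridge, 12 mm towards +x of its origin and 14.5 mm up; z points out of the printed face
- tip_yellow (a point): middle of the lower front edge of the yellow cartridge, 50 mm towards +x of its origin
- bay_yellow (a point): middle bay (yellow) of the analyser: middle of the slot's floor at its back stop, 22 mm above the worktop; axes as the analyser's. The slot is 43 mm wide and 17 mm high and runs from its mouth 70 mm in front of this point (rounded lips 4 mm further out). A cartridge is fully home when its tip is here; its grip then stands out 30 mm
- cart_blue: test cartridge with a blue ribbed grip, a flat white slab 100 mm long (x), 40 mm wide (y), 14 mm high, 45 g, lying flat on the worktop (absent in some runs). Origin: centre of its underside; z up. The coloured grip is its rear end (x from -50 to -20 mm), the front end (+x) goes first into the bay
- label_blue (a point): centre of the square black-and-white code on top of the blue cartridge, 12 mm towards +x of its origin and 14.5 mm up; z points out of the printed face
- tip_blue (a point): middle of the lower front edge of the blue cartridge, 50 mm towards +x of its origin
- bay_blue (a point): right bay (blue) of the analyser: middle of the slot's floor at its back stop, 22 mm above the worktop; axes as the analyser's. The slot is 43 mm wide and 17 mm high and runs from its mouth 70 mm in front of this point (rounded lips 4 mm further out). A cartridge is fully home when its tip is here; its grip then stands out 30 mm
- swab_carton: blue and white swab carton, 55 x 100 x 45 mm, loose, not part of the job. Origin: centre of its underside
- oximeter: white and dark grey finger oximeter, 33 x 57 x 31 mm, loose, not part of the job. Origin: centre of its underside
- specimen_cup: clear specimen cup with an orange lid, 58 mm across, 66 mm high, loose, not part of the job. Origin: centre of its underside

How it is judged:
By the outcome, as a careful person would: the job done as asked, in the order asked, and still so for the second after the job is handed in, with the robot touching nothing.
Of cart_red, cart_yellow, cart_blue only 2 to 3 are there at a start; the rules pass over those that are not, and their reading is None.
At some moment in a run one of cart_red, cart_yellow, cart_blue may be knocked a few centimetres aside while the robot is not near it.
It also fails if it takes over 210 s, if anything falls off the work surface, if the arm or the gripper's body presses on something with over 40 N, if the wrist force passes 120 N, or if a joint passes its speed limit or range.

## Robot

A 6-joint arm with a two-finger parallel gripper is mounted at the origin on a cart in front of the work surface, level with it; the furniture and walls round the work are solid. World frame = base frame: x ahead of the robot, y to its left, z up, the work surface at z = 0. Lengths are in m, angles in rad, forces in N, time in s.
With the tool pointing down it reaches from about 0.25 to 0.725 m from the base axis. Payload 4 kg.
Tool frame: the origin (TCP) lies midway between the tips of the shut fingers; the grasp point (between the pads) lies bot.pinch_z behind it (bot.pinch_z is the distance from the TCP to the grasp point, in m); z points along the fingers, y is the line along which they close (so a half turn about z gives the same grasp; the last joint's range is limited). The gripper opens to 85 mm and grips with 20 to 120 N. Pads are 22 mm wide; open, the fingers measure 114 mm over their backs; the gripper's body (76 mm by 85 mm) begins 54 mm behind the grasp point. The pads swing forward as they close: fully open they stand 13 mm farther back than shut.
Start: joints at [-1.282, 0.241, 0.005, 1.335, 0, 1.571], TCP at [0.142, -0.479, 0.231] pointing down, gripper open.
Joint ranges: [-2.72, 2.72], [-1.05, 1.87], [-1.09, 1.28], [-1.99, 2.15], [-1.42, 1.44], [-3.14, 3.14]. Speed limits (rad/s): [2.79, 2.79, 3.14, 3.14, 3.14, 3.14].

## Interface

Orientations are given as a unit quaternion [x, y, z, w].
In Python, from workcell import bot gives the robot as it stands.
- The arm moves only by the shell command python3 jog.py 'ROWS'. ROWS is a JSON list of rows, 1 to 10 of them, each of 7 numbers: a rotation vector rx, ry, rz in rad, then dx, dy, dz in m, then the finger opening in m; each row is the pose to reach, as a shift and turn from the pose commanded when the command began, along the tool's axes at that moment; what a row does not reach only later rows make up. A row lasts 1/8 s, in which the tool goes at most 0.0625 m and 0.188 rad, less where a joint would pass 70% of its speed; a pose out of reach is approached as far as the arm can. The fingers move at their own pace and stop on an object; the grip force is fixed at half the most. Time passes only in rows, so rows that do not move let the fingers close. It prints the time, the measured TCP pose, the force, the opening and the grip force at its end.
- bot.get_obs(): the state, without advancing time (a new reading comes with each control period).
- bot.camera(name): name is "side" or "top" or "wrist"; returns the picture (400x640x3 uint8, red, green, blue); there is no depth.
- bot.calibration(name): a dict with "mtx" (3x3 intrinsics, pixels), "R" (3x3) and "t" (3): a world point X has camera coordinates R X + t. Camera axes: x right, y down, z forward; pixel columns grow to the right and rows downward; lengths in m; the calibration is good to about 2 mm. A picture is of the moment at which its call begins: read the wrist's pose just before it. calibration takes no time and is no camera call; for the wrist camera it gives the pose at the moment of the call.
- bot.job_done(): hands the job in; it is judged then, once.
The state is a dict: "clock": time; "joint_pos": joint angles; "joint_vel": joint speeds; "tau": joint torques, N m; "eef_pos": TCP position; "tool_rot": TCP orientation; "ft_force": force on the tool from outside, world axes, zero at the start; "ft_torque": the same for the moment, N m; "grip_width": finger opening in m; "grasp_force": force on a finger pad.
Only numpy, scipy, OpenCV 4.12 (cv2) and the standard library are available. Lean on these libraries where they do the work, as an engineer would, in place of code of your own. Each camera call takes 0.05 s, during which the arm holds its last target. There are 200 camera calls.

## Working session

There is one attempt and no reset: what is moved stays moved. The work goes in short steps, Python scripts to look and compute and a shell command to move; the robot and the scene stay as the last step left them, time stands still between calls to the robot, and variables do not carry over. Pictures are saved under pics/ and viewed, at most 14 in all, crops included, and the job is handed in when it is done.

```bash
ls; mkdir -p pics; python3 - <<'E'
from workcell import bot
import cv2,numpy as np
o=bot.get_obs();print(o['clock'],o['eef_pos'],o['tool_rot'],o['grip_width'],bot.pinch_z)
for n in['top','side','wrist']:
    c=bot.calibration(n);print(n,np.round(c['mtx'],1).tolist(),np.round(c['R'],3).tolist(),np.round(c['t'],3))
    cv2.imwrite(f'pics/{n}0.png',bot.camera(n)[:,:,::-1])
E
```

```text
jog.py
pics
workcell.py
0.0 [ 0.14222099 -0.47870689  0.23043584] [ 9.89593503e-01  1.43887698e-01 -1.35208069e-04 -1.00532885e-03] 0.0853793218562555 0.0187
top [[423.7, 0.0, 317.5], [0.0, 423.7, 204.8], [0.0, 0.0, 1.0]] [[0.008, -1.0, -0.028], [-0.995, -0.005, -0.1], [0.1, 0.028, -0.995]] [0.032 0.586 1.103]
side [[470.5, 0.0, 314.8], [0.0, 470.5, 211.4], [0.0, 0.0, 1.0]] [[0.959, -0.282, -0.011], [-0.162, -0.519, -0.839], [0.231, 0.807, -0.543]] [-0.524  0.196  1.028]
wrist [[293.9, 0.0, 320.7], [0.0, 293.9, 198.6], [0.0, 0.0, 1.0]] [[0.284, -0.959, -0.002], [-0.915, -0.272, 0.298], [-0.286, -0.083, -0.955]] [-0.499 -0.039  0.38 ]
```

View pics/top0.png

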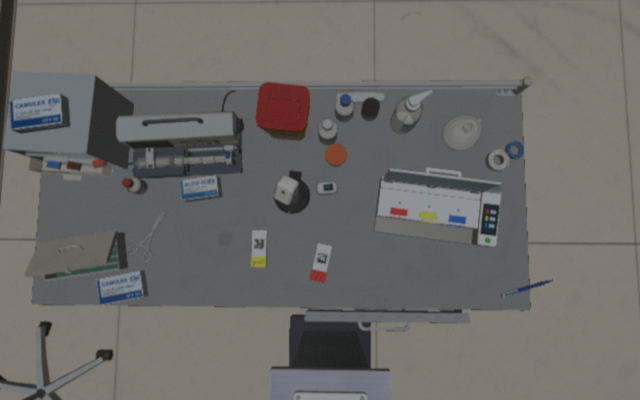

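View pics/side0.png

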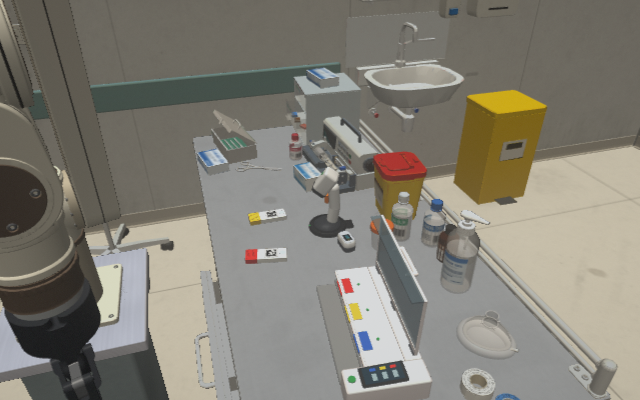

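The top view shows red cartridge at (321,262) with its grip towards the robot, yellow at (259,248), no blue, the scanner on its dock at (288,190), and the analyser at (438,207). The side view shows the cover open and upright.

```bash
cat > h.py <<'E'
from workcell import bot
import cv2,numpy as np
from scipy.spatial.transform import Rotation as Ro
def ray(cal,px,z):
    c=cal; C=-c['R'].T@c['t']; d=c['R'].T@np.linalg.solve(c['mtx'],[px[0],px[1],1.]); return C+d*(z-C[2])/d[2]
def pose():
    o=bot.get_obs(); return np.array(o['eef_pos']),Ro.from_quat(o['tool_rot']),o
def proj(c,X):
    p=c['mtx']@(c['R']@np.array(X)+c['t']); return p[:2]/p[2]
E
python3 - <<'E'
from h import *
im=cv2.imread('pics/top0.png');c=bot.calibration('top')
for n,p,z in[('redgrip',(319,277),.014),('redlabel',(321,258),.0145),('yelgrip',(259,263),.014),('yellabel',(259,243),.0145),('scanhead',(288,188),.17),('dock',(293,196),.01),('bayR',(399,212),.048),('bayB',(457,219),.048),('carton',(200,188),.045),('cup',(336,155),.066),('oxi',(327,188),.031),('an left',(378,216),.048),('an right',(474,227),.048)]:
    print(n,np.round(ray(c,p,z),3))
cv2.imwrite('pics/topc.png',cv2.resize(im[120:300,220:500],None,fx=2.8,fy=2.8,interpolation=cv2.INTER_CUBIC))
E
```

```text
redgrip [0.394 0.031 0.014]
redlabel [0.444 0.026 0.014]
yelgrip [0.43  0.192 0.014]
yellabel [0.483 0.193 0.014]
scanhead [0.611 0.102 0.17 ]
dock [0.612 0.103 0.01 ]
bayR [ 0.566 -0.178  0.048]
bayB [ 0.549 -0.328  0.048]
carton [0.628 0.349 0.045]
cup [ 0.713 -0.013  0.066]
oxi [0.631 0.011 0.031]
an left [ 0.555 -0.123  0.048]
an right [ 0.528 -0.371  0.048]
```

View pics/topc.png

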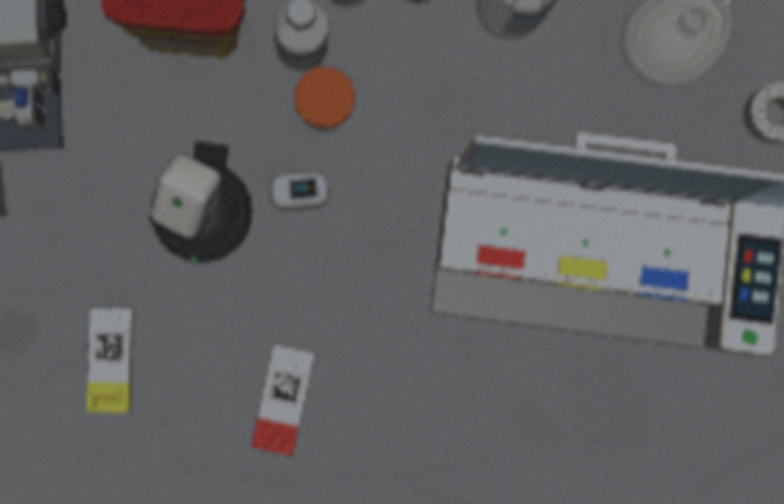

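The crop shows the scanner head (186,196) with its long axis running up-down in the picture, red tag (285,388), yellow tag (108,347). I'll take a closer look with the wrist camera.

```bash
cat >> h.py <<'E'
def go(x,y,z,yaw,R=None):
    "print row to bring TCP to x,y,z, tool down with tool-x at yaw (world)"
    p,r,o=pose(); R=R or Ro.from_euler('z',yaw)*Ro.from_quat([1,0,0,0])
    d=r.inv().apply(np.array([x,y,z])-p); rv=(r.inv()*R).as_rotvec()
    print('row',np.round(rv,4).tolist(),np.round(d,4).tolist(),'rows',round(max(np.linalg.norm(d)/.0625,np.linalg.norm(rv)/.188),1))
E
R="[0,0,0.29,0.37,-0.47,-0.12,0.085]"; python3 jog.py "[[0,0,0.29,0.37,-0.47,-0.12,0.085],[0,0,0.29,0.37,-0.47,-0.12,0.085],[0,0,0.29,0.37,-0.47,-0.12,0.085],[0,0,0.29,0.37,-0.47,-0.12,0.085],[0,0,0.29,0.37,-0.47,-0.12,0.085],[0,0,0.29,0.37,-0.47,-0.12,0.085],[0,0,0.29,0.37,-0.47,-0.12,0.085],[0,0,0.29,0.37,-0.47,-0.12,0.085],[0,0,0.29,0.37,-0.47,-0.12,0.085],[0,0,0.29,0.37,-0.47,-0.12,0.085]]"
python3 - <<'E'
from h import *
p,r,o=pose();c=bot.calibration('wrist');im=bot.camera('wrist')[:,:,::-1]
print(p,r.as_matrix().round(3).tolist(),(-c['R'].T@c['t']).round(3))
cv2.imwrite('pics/w1.png',im)
E
```

```text
clock: 1.4
eef_pos: [0.3644, 0.0292, 0.351]
tool_rot: [1.0, 0.025, -0.001, -0.018]
ft_force: [-0.7, -0.6, 0.3]
grip_width: 0.085
grasp_force: 0.0
[0.36440738 0.02916218 0.3509819 ] [[0.999, 0.051, -0.002], [0.051, -0.998, 0.037], [-0.0, -0.037, -0.999]] [0.441 0.028 0.494]
```

View pics/w1.png

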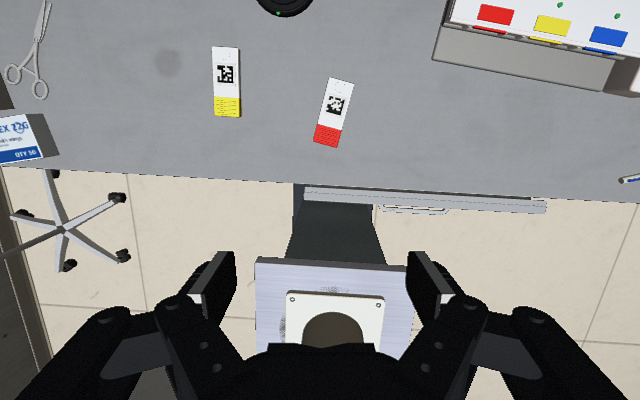

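The wrist view shows the yellow cartridge (226,82) and the red one (334,113), grips to the robot, with the dock at the top edge (285,5). I'll move forward for the scanner and analyser, measuring the cartridges from this frame.

```bash
cat >> h.py <<'E'
HUE={'red':((0,6),(174,180)),'yellow':((22,35),),'blue':((100,125),)}
def carts(im,c,names=('red','yellow'),zt=.014):
    "im BGR; returns origin xy, yaw per colour from min area rectangle"
    h=cv2.cvtColor(im,cv2.COLOR_BGR2HSV); out={}
    for n in names:
        m=sum(((h[:,:,0]>=a)&(h[:,:,0]<=b)) for a,b in HUE[n]).astype(bool)&(h[:,:,1]>130)&(h[:,:,2]>70)
        m=cv2.morphologyEx(m.astype(np.uint8),cv2.MORPH_OPEN,np.ones((3,3)))
        w=((h[:,:,2]>165)&(h[:,:,1]<60)).astype(np.uint8)
        k,l,s,ce=cv2.connectedComponentsWithStats(cv2.morphologyEx(m|w,cv2.MORPH_CLOSE,np.ones((7,7))))
        _,lm,sm,cm=cv2.connectedComponentsWithStats(m)
        for i in np.argsort(-sm[1:,4])[:4]+1:
            if sm[i,4]<60: continue
            j=l[lm==i].max(); pts=np.argwhere(l==j)[:,::-1].astype(np.float32)
            W=np.array([ray(c,p,zt)[:2] for p in pts]); (ctr,wh,a)=cv2.minAreaRect((W*1000).astype(np.float32))
            if not(80<max(wh)<125 and 30<min(wh)<60): continue
            g=np.array([ray(c,p,zt)[:2] for p in np.argwhere(lm==i)[:,::-1]]).mean(0)
            b=cv2.boxPoints((ctr,wh,a)); e=b[1]-b[0] if np.linalg.norm(b[1]-b[0])>np.linalg.norm(b[2]-b[1]) else b[2]-b[1]
            ctr=np.array(ctr)/1000; e/=np.linalg.norm(e); e*=np.sign(e@(ctr-g))
            out[n]=(ctr,np.arctan2(e[1],e[0])); print(n,'origin',ctr.round(4),'yaw',round(float(out[n][1]),3),'size',np.round(wh,0),'grip',g.round(4)); break
    return out
E
python3 jog.py "[[0,0,0,0.14,-0.02,0,0.085],[0,0,0,0.14,-0.02,0,0.085],[0,0,0,0.14,-0.02,0,0.085],[0,0,0,0.14,-0.02,0,0.085]]"
python3 - <<'E'
from h import *
c=bot.calibration('wrist');im=bot.camera('wrist')[:,:,::-1].copy();cv2.imwrite('pics/w2.png',im)
carts(im,c); np.savez('w2.npz',**c)
carts(cv2.imread('pics/top0.png'),bot.calibration('top'))
E
```

```text
clock: 1.95
eef_pos: [0.5039, 0.0427, 0.3496]
tool_rot: [0.999, 0.029, -0.003, -0.022]
ft_force: [-0.9, -0.0, 0.2]
grip_width: 0.0849
grasp_force: 0.0
```

View pics/w2.png

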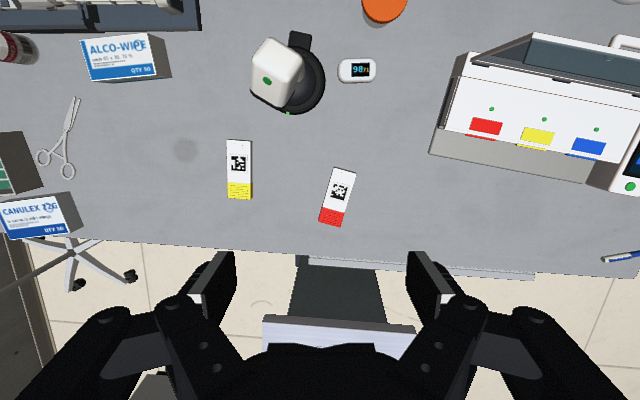

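The view shows the scanner head at (278,73), dock centre about (290,83), red cartridge (338,197), yellow (239,170), and analyser bay marks at (486,126), (537,134), (588,146). I'll crop the scanner and fix the thresholds.

```bash
python3 - <<'E'
from h import *
im=cv2.imread('pics/w2.png');h=cv2.cvtColor(im,cv2.COLOR_BGR2HSV)
for p in[(239,192),(330,218),(246,145),(238,165),(345,180),(300,150),(480,126),(275,60)]: print(p,h[p[1],p[0]])
cv2.imwrite('pics/w2c.png',cv2.resize(im[20:130,220:360],None,fx=5,fy=5,interpolation=cv2.INTER_CUBIC))
E
```

```text
(239, 192) [ 30 168 235]
(330, 218) [  1 202 231]
(246, 145) [108   5 244]
(238, 165) [90  5 51]
(345, 180) [ 98  11 244]
(300, 150) [108   7 172]
(480, 126) [  1 207 234]
(275, 60) [ 60   2 238]
```

View pics/w2c.png

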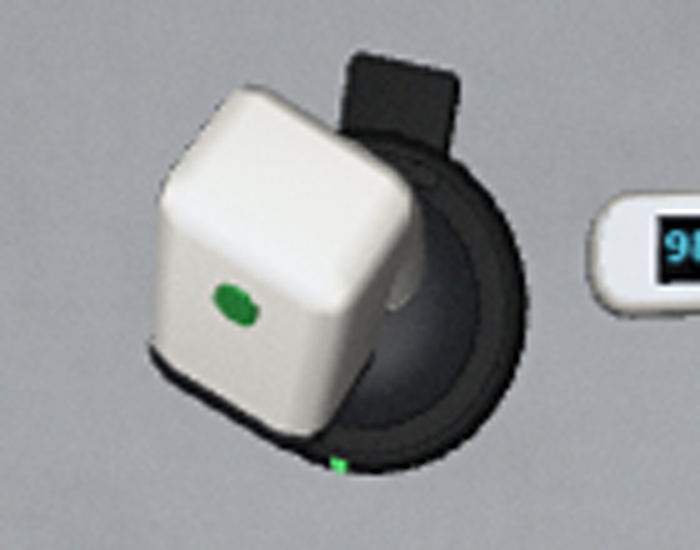

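The crop shows the nose (dark rim from (155,350) to (300,430)) pointing down-left, so the beam goes towards the robot and its left. The head edges run right-down.

```bash
sed -i 's/h\[:,:,2\]>165/h[:,:,2]>wt/; s/,zt=.014)/,zt=.014,wt=205)/' h.py; python3 - <<'E'
from h import *
from scipy.optimize import least_squares
c=dict(np.load('w2.npz'));im=cv2.imread('pics/w2.png');carts(im,c)
carts(cv2.imread('pics/top0.png'),bot.calibration('top'),wt=125)
f=lambda p,z:ray(c,(220+p[0]/5,20+p[1]/5),z)
for a,b,z in[((160,200),(330,310),.175),((245,88),(410,200),.152),((155,350),(300,430),.12)]:
    A,B=f(a,z),f(b,z);d=A-B;print('y axis',(d[:2]/np.linalg.norm(d[:2])).round(3),'len',np.linalg.norm(d).round(4),'mid',((A+B)/2).round(4),'yaw',np.arctan2(-d[0],d[1]).round(3))
P=np.array([f(p,.010)[:2] for p in[(527,300),(519,235),(500,190),(515,385),(470,440),(430,462),(390,473),(340,468)]])
print('dock',least_squares(lambda q:np.linalg.norm(P-q,axis=1)-.05,[.6,.1]).x)
E
```

```text
red origin [0.4313 0.0264] yaw -0.207 size [40. 99.] grip [0.3962 0.0337]
yellow origin [0.4682 0.194 ] yaw -0.014 size [40. 99.] grip [0.4324 0.1938]
red origin [0.4331 0.0265] yaw -0.207 size [38. 98.] grip [0.3972 0.0336]
yellow origin [0.4698 0.1935] yaw 0.007 size [97. 38.] grip [0.4331 0.1933]
y axis [0.474 0.881] len 0.0391 mid [0.6099 0.1084 0.175 ] yaw -0.493
y axis [0.483 0.876] len 0.0404 mid [0.6345 0.096  0.152 ] yaw -0.504
y axis [0.419 0.908] len 0.0389 mid [0.5846 0.1243 0.12  ] yaw -0.432
dock [0.61340268 0.10529697]
```

```bash
python3 - <<'E'
from h import *
p,r,o=pose();print(p,r.as_quat(),o['clock'])
go(.610,.109,.25,-.495)
E
```

```text
[0.5030636  0.04257469 0.35030735] [ 0.99932338  0.02942434 -0.00229042 -0.02194858] 2.0
row [-0.042, 0.0154, 0.5538] [0.111, -0.0556, 0.1025] rows 3.0
```

```bash
python3 jog.py "[[-0.014,0.005,0.18,0.04,-0.02,0.03,0.085],[-0.028,0.01,0.36,0.08,-0.04,0.06,0.085],[-0.042,0.0154,0.5538,0.111,-0.0556,0.1025,0.085],[-0.042,0.0154,0.5538,0.111,-0.0556,0.1025,0.085],[-0.042,0.0154,0.5538,0.111,-0.0556,0.1025,0.085]]"
python3 - <<'E'
from h import *
p,r,o=pose();print(p,r.as_quat().round(4),o['joint_pos'],o['clock'])
go(.610,.109,.117,-.495)
cv2.imwrite('pics/w3.png',bot.camera('wrist')[:,:,::-1])
E
```

```text
clock: 2.62
eef_pos: [0.5639, -0.089, 0.2633]
tool_rot: [0.992, -0.111, -0.001, -0.063]
ft_force: [-0.1, -0.5, -0.2]
grip_width: 0.0851
grasp_force: 0.0
[ 0.56386476 -0.08904071  0.26330286] [ 0.9918 -0.1112 -0.0011 -0.0633] [-0.22331409  0.38653607  0.28465376  1.48522565  0.12568564  3.14060747] 2.625
row [-0.1227, 0.0332, 0.2713] [0.0037, -0.1834, 0.1706] rows 4.0
```

View pics/w3.png

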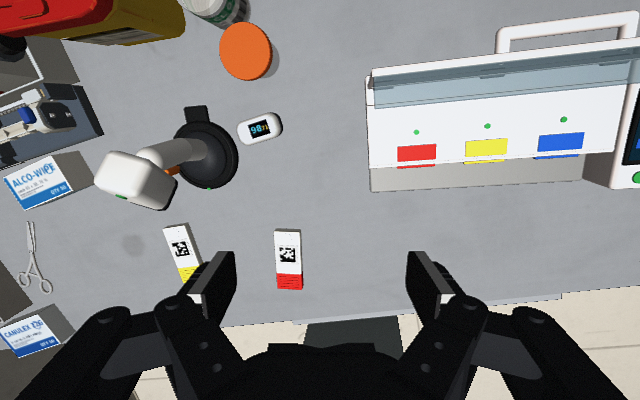

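Joint 6 hit its limit, as the tool turned towards yaw -0.5 (scanner now seen at (140,180), unmoved). I'll use the half-turn-equivalent yaw, 2.646.

```bash
python3 - <<'E'
from h import *
go(.56,.05,.29,1.3)
E
```

```text
row [-0.1114, -0.0808, -1.5244] [-0.035, -0.1393, -0.0094] rows 8.1
```

```bash
python3 jog.py "[[-0.11,-0.08,-1.52,-0.035,-0.14,-0.01,0.085],[-0.11,-0.08,-1.52,-0.035,-0.14,-0.01,0.085],[-0.11,-0.08,-1.52,-0.035,-0.14,-0.01,0.085],[-0.11,-0.08,-1.52,-0.035,-0.14,-0.01,0.085],[-0.11,-0.08,-1.52,-0.035,-0.14,-0.01,0.085],[-0.11,-0.08,-1.52,-0.035,-0.14,-0.01,0.085],[-0.11,-0.08,-1.52,-0.035,-0.14,-0.01,0.085],[-0.11,-0.08,-1.52,-0.035,-0.14,-0.01,0.085],[-0.11,-0.08,-1.52,-0.035,-0.14,-0.01,0.085]]"
python3 - <<'E'
from h import *
go(.610,.109,.25,2.646)
E
```

```text
clock: 3.8
eef_pos: [0.5609, 0.0543, 0.2929]
tool_rot: [0.796, 0.606, 0.003, -0.0]
ft_force: [-0.3, -0.3, -0.2]
grip_width: 0.0852
grasp_force: 0.0
row [0.0051, -0.0022, -1.345] [0.0656, 0.0326, 0.0433] rows 7.2
```

```bash
python3 jog.py "[[0.005,-0.002,-1.345,0.0656,0.0326,0.0433,0.085],[0.005,-0.002,-1.345,0.0656,0.0326,0.0433,0.085],[0.005,-0.002,-1.345,0.0656,0.0326,0.0433,0.085],[0.005,-0.002,-1.345,0.0656,0.0326,0.0433,0.085],[0.005,-0.002,-1.345,0.0656,0.0326,0.0433,0.085],[0.005,-0.002,-1.345,0.0656,0.0326,0.0433,0.085],[0.005,-0.002,-1.345,0.0656,0.0326,0.0433,0.085],[0.005,-0.002,-1.345,0.0656,0.0326,0.0433,0.085],[0.005,-0.002,-1.345,0.0656,0.0326,0.0433,0.085]]"
python3 - <<'E'
from h import *
go(.610,.109,.117,2.646)
im=bot.camera('wrist')[:,:,::-1];cv2.imwrite('pics/w4.png',im)
c=bot.calibration('wrist')
xs=np.array([np.cos(-.495),np.sin(-.495),0]);
print('dock px',proj(c,[.6134,.1053,.006]),'led face', proj(c,[.6096,.110,.175]))
E
```

```text
clock: 4.92
eef_pos: [0.6104, 0.1086, 0.2489]
tool_rot: [0.247, 0.969, -0.0, -0.001]
ft_force: [-0.7, -0.6, -0.4]
grip_width: 0.085
grasp_force: 0.0
row [-0.0005, -0.0013, -0.0031] [0.0004, 0.0002, 0.1319] rows 2.1
dock px [319.76704204 170.09800889] led face [321.9226219  207.37354638]
```

View pics/w4.png

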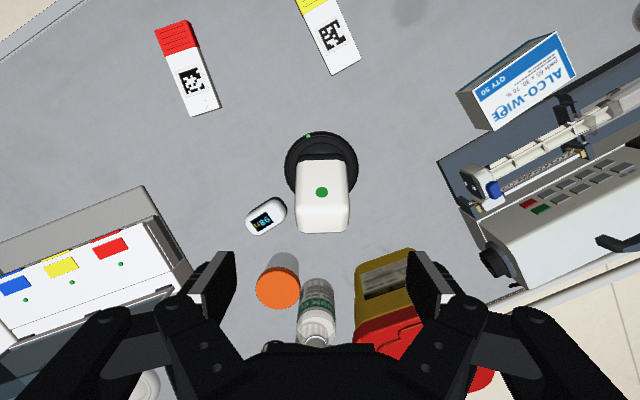

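The scanner is squarely under the gripper (head at (322,195), edges vertical). Descend and grip.

```bash
python3 jog.py "[[0,0,-0.003,0,0,0.05,0.085],[0,0,-0.003,0,0,0.1,0.085],[0,0,-0.003,0,0,0.132,0.085],[0,0,-0.003,0,0,0.132,0.085],[0,0,-0.003,0,0,0.132,0.02],[0,0,-0.003,0,0,0.132,0.02],[0,0,-0.003,0,0,0.132,0.02],[0,0,-0.003,0,0,0.132,0.02],[0,0,-0.003,0,0,0.132,0.02]]"
python3 - <<'E'
from h import *
p,r,o=pose();print(p,r.as_euler('xyz'),o['grip_width'],o['grasp_force'],o['ft_force'])
E
```

```text
clock: 6.1
eef_pos: [0.6119, 0.1089, 0.1191]
tool_rot: [0.244, 0.97, 0.001, 0.001]
ft_force: [0.6, -0.1, 6.7]
grip_width: 0.0453
grasp_force: 62.1
[0.61194581 0.10889405 0.11909122] [3.13949536e+00 2.34015212e-03 2.64883838e+00] 0.04525771455825867 62.056381702423096 [ 0.59226789 -0.14915909  6.6995934 ]
```

```bash
python3 jog.py "[[0,0,0,0,0,-0.03,0.02],[0,0,0,0,0,-0.06,0.02],[0,0,0,0,0,-0.08,0.02],[0,0,0,0,0,-0.08,0.02]]"
python3 - <<'E'
from h import *
c=bot.calibration('top');im=bot.camera('top')[:,:,::-1].copy();cv2.imwrite('pics/t5.png',im);carts(im,c,wt=125)
go(.5473,-.0293,.162,2.649)
E
```

```text
clock: 6.6
eef_pos: [0.6115, 0.1089, 0.1984]
tool_rot: [0.244, 0.97, 0.001, 0.001]
ft_force: [-0.8, 0.5, -3.1]
grip_width: 0.0456
grasp_force: 62.1
red origin [0.4323 0.0266] yaw -0.203 size [37. 97.] grip [0.3968 0.0301]
row [-0.0002, -0.0008, -0.0] [-0.0095, -0.1516, 0.0348] rows 2.5
```

```bash
python3 jog.py "[[0,0,0,0,-0.05,0,0.02],[0,0,0,-0.005,-0.1,0,0.02],[0,0,0,-0.0095,-0.1516,0.015,0.02],[0,0,0,-0.0095,-0.1516,0.035,0.02],[0,0,0,-0.0095,-0.1516,0.035,0.02],[0,0,0,-0.0095,-0.1516,0.035,0.02],[0,0,0,-0.0095,-0.1516,0.035,0.02],[0,0,0,-0.0095,-0.1516,0.035,0.02]]"
python3 - <<'E'
from h import *
p,r,o=pose();print(p,o['joint_pos'])
cv2.imwrite('pics/w6.png',bot.camera('wrist')[:,:,::-1])
im=bot.camera('top')[:,:,::-1].copy();carts(im,bot.calibration('top'),wt=125);
cv2.imwrite('pics/t6.png',im)
E
```

```text
clock: 7.65
eef_pos: [0.5476, -0.0288, 0.1622]
tool_rot: [0.243, 0.97, -0.0, -0.0]
ft_force: [-0.2, 0.4, -1.6]
grip_width: 0.0452
grasp_force: 63.3
[ 0.54764685 -0.02884463  0.16222364] [-5.25740471e-02  3.74276765e-01  7.94816465e-03  1.20506003e+00
 -8.57562327e-05  4.38909928e-01]
yellow origin [0.4711 0.1934] yaw 0.007 size [94. 38.] grip [0.4339 0.1938]
```

View pics/w6.png

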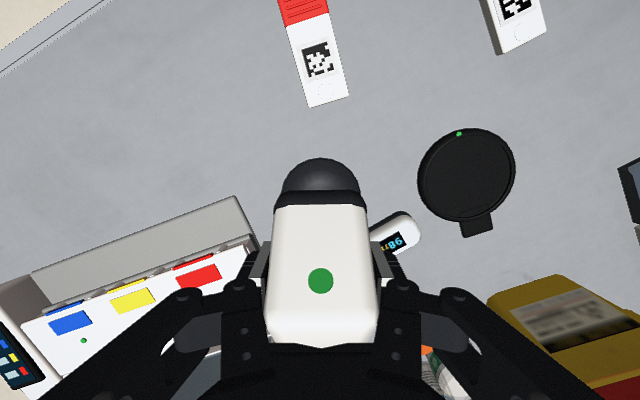

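The red code (319,60) sits straight along the nose axis (320,175). Hold on it longer.

```bash
python3 jog.py "[[0,0,0,0,0,0,0.02],[0,0,0,0,0,0,0.02],[0,0,0,0,0,0,0.02],[0,0,0,0,0,0,0.02],[0,0,0,0,0,0,0.02],[0,0,0,0,0,0,0.02],[0,0,0,0,0,0,0.02],[0,0,0,0,0,0,0.02],[0,0,0,0,0,0,0.02],[0,0,0,0,0,0,0.02]]"
python3 - <<'E'
from h import *
from scipy.optimize import least_squares
c=bot.calibration('wrist');im=bot.camera('wrist')[:,:,::-1].copy();cv2.imwrite('pics/w7.png',im)
print('label px->',ray(c,(319,60),.0145))
m=(im.max(2)<75).astype(np.uint8);m[:110]=0;m[:,:405]=0;m[245:]=0;m[:,530:]=0
cn=max(cv2.findContours(m,0,2)[0],key=cv2.contourArea)[:,0]
P=np.array([ray(c,p,.012)[:2] for p in cn]);
s=least_squares(lambda q:np.linalg.norm(P-q,axis=1)-.05,[.61,.105],loss='soft_l1',f_scale=.002);print('dock',s.x,s.cost)
im=cv2.imread('pics/w7.png');print([ (im[p[1],p[0]]).tolist() for p in[(320,281),(458,133)]])
go(.5842,.1408,.162,2.649)
E
```

```text
clock: 9.0
eef_pos: [0.5471, -0.0294, 0.1617]
tool_rot: [0.244, 0.97, -0.0, -0.001]
ft_force: [-0.6, 0.1, -2.0]
grip_width: 0.0454
grasp_force: 63.3
label px-> [0.44334372 0.02428785 0.0145    ]
dock [0.61205896 0.10466814] 0.0007715708466916459
[[67, 145, 47], [90, 190, 66]]
row [-0.0008, -0.0015, 0.0001] [0.0477, 0.1675, -0.0004] rows 2.8
```

```bash
python3 jog.py "[[0,0,0,0.015,0.055,-0.02,0.02],[0,0,0,0.03,0.11,-0.02,0.02],[0,0,0,0.048,0.1675,0,0.02],[0,0,0,0.048,0.1675,0,0.02],[0,0,0,0.048,0.1675,0,0.02],[0,0,0,0.048,0.1675,0,0.02]]"
python3 - <<'E'
from h import *
p,r,o=pose();print(p)
c=bot.calibration('wrist');im=bot.camera('wrist')[:,:,::-1].copy();cv2.imwrite('pics/w8.png',im)
print('expected label px',proj(c,[.4802,.1938,.0145]))
carts(im,c)
g=cv2.cvtColor(im,cv2.COLOR_BGR2GRAY)[0:150,240:400]
cs=[x for x in cv2.findContours(cv2.morphologyEx((g<110).astype(np.uint8),cv2.MORPH_CLOSE,np.ones((7,7))),0,2)[0] if cv2.contourArea(x)>150]
print([(cv2.boundingRect(x),cv2.contourArea(x)) for x in cs])
E
python3 jog.py "[[0,0,0,0,0,0,0.02],[0,0,0,0,0,0,0.02],[0,0,0,0,0,0,0.02],[0,0,0,0,0,0,0.02],[0,0,0,0,0,0,0.02],[0,0,0,0,0,0,0.02],[0,0,0,0,0,0,0.02],[0,0,0,0,0,0,0.02],[0,0,0,0,0,0,0.02],[0,0,0,0,0,0,0.02]]"
```

```text
clock: 9.8
eef_pos: [0.5841, 0.1396, 0.1621]
tool_rot: [0.245, 0.97, -0.0, -0.001]
ft_force: [-1.0, 0.1, -1.6]
grip_width: 0.0456
grasp_force: 64.3
[0.58411747 0.13960768 0.16209075]
expected label px [319.17206376  59.47197449]
red origin [0.4311 0.027 ] yaw -0.208 size [41. 99.] grip [0.3961 0.0345]
yellow origin [0.4679 0.1943] yaw -0.014 size [41. 99.] grip [0.4357 0.191 ]
[((62, 40, 35, 38), 563.0)]
clock: 11.1
eef_pos: [0.584, 0.1409, 0.1616]
tool_rot: [0.244, 0.97, -0.0, -0.001]
ft_force: [0.0, 0.1, -2.5]
grip_width: 0.0455
grasp_force: 64.3
```

```bash
python3 - <<'E'
from h import *
go(.612,.1087,.162,2.649);go(.612,.1087,.1195,2.649)
E
```

```text
row [-0.0009, -0.0015, 0.0001] [-0.0399, -0.0151, -0.0004] rows 0.7
row [-0.0009, -0.0015, 0.0001] [-0.04, -0.0151, 0.0421] rows 1.0
```

```bash
python3 jog.py "[[0,0,0,-0.04,-0.015,0,0.02],[0,0,0,-0.04,-0.015,0,0.02],[0,0,0,-0.04,-0.015,0.015,0.02],[0,0,0,-0.04,-0.015,0.03,0.02],[0,0,0,-0.04,-0.015,0.038,0.02],[0,0,0,-0.04,-0.015,0.042,0.02],[0,0,0,-0.04,-0.015,0.042,0.02]]"
```

```text
clock: 11.98
eef_pos: [0.612, 0.1091, 0.1197]
tool_rot: [0.244, 0.97, -0.0, -0.001]
ft_force: [-0.3, -0.0, -1.9]
grip_width: 0.0457
grasp_force: 62.9
```

```bash
python3 jog.py "[[0,0,0,0,0,0.001,0.02],[0,0,0,0,0,0.001,0.02],[0,0,0,0,0,0.001,0.085],[0,0,0,0,0,0.001,0.085],[0,0,0,0,0,0.001,0.085],[0,0,0,0,0,0.001,0.085],[0,0,0,0,0,0.001,0.085]]"
python3 jog.py "[[0,0,0,0,0,-0.05,0.085],[0,0,0,0,0,-0.1,0.085],[0,0,0,0,0,-0.14,0.085],[0,0,0,0,0,-0.18,0.085],[0,0,0,0,0,-0.18,0.085]]"
python3 - <<'E'
from h import *
c=bot.calibration('wrist');im=bot.camera('wrist')[:,:,::-1].copy();cv2.imwrite('pics/w9.png',im)
carts(im,c)
c=bot.calibration('side');cv2.imwrite('pics/s9.png',bot.camera('side')[100:300,250:450,::-1].repeat(3,0).repeat(3,1))
E
```

```text
clock: 12.85
eef_pos: [0.612, 0.1087, 0.1185]
tool_rot: [0.244, 0.97, -0.0, -0.001]
ft_force: [-0.6, 0.3, 0.2]
grip_width: 0.085
grasp_force: 0.0
clock: 13.48
eef_pos: [0.6141, 0.1091, 0.3031]
tool_rot: [0.244, 0.97, 0.002, 0.003]
ft_force: [0.3, 0.0, -0.4]
grip_width: 0.0849
grasp_force: 0.0
red origin [0.4312 0.0266] yaw -0.217 size [41. 99.] grip [0.3962 0.0344]
yellow origin [0.4685 0.1939] yaw -0.02 size [41. 98.] grip [0.4359 0.1907]
```

View pics/s9.png

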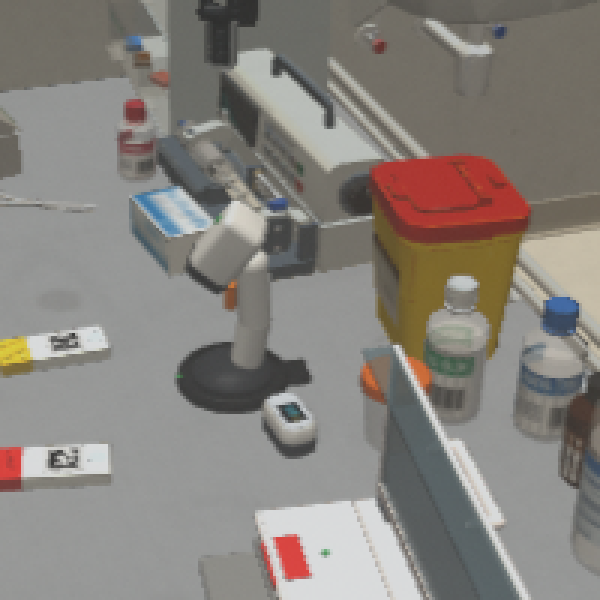

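View pics/w9.png

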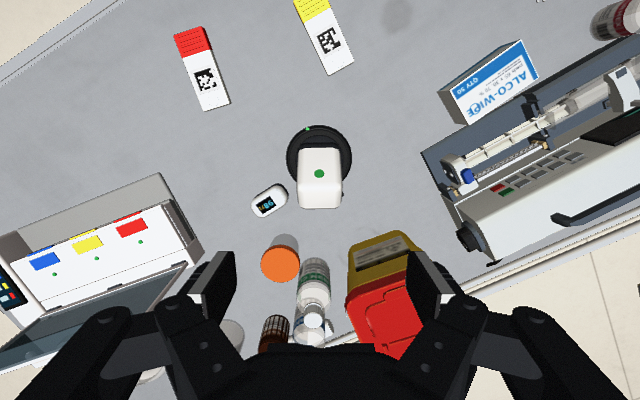

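The scanner stands upright on its dock at (230,370) in the side crop, and the wrist view also shows it centred in the dock. Next, look straight at the analyser from above.

```bash
python3 - <<'E'
from h import *
go(.59,-.245,.30,3.034)
E
```

```text
row [-0.0001, -0.001, -0.3849] [-0.1475, -0.3224, -0.0014] rows 5.7
```

```bash
python3 jog.py "[[0,0,-0.385,-0.1475,-0.3224,0,0.085],[0,0,-0.385,-0.1475,-0.3224,0,0.085],[0,0,-0.385,-0.1475,-0.3224,0,0.085],[0,0,-0.385,-0.1475,-0.3224,0,0.085],[0,0,-0.385,-0.1475,-0.3224,0,0.085],[0,0,-0.385,-0.1475,-0.3224,0,0.085],[0,0,-0.385,-0.1475,-0.3224,0,0.085],[0,0,-0.385,-0.1475,-0.3224,0,0.085],[0,0,-0.385,-0.1475,-0.3224,0,0.085]]"
python3 - <<'E'
from h import *
c=bot.calibration('wrist');im=bot.camera('wrist')[:,:,::-1].copy();cv2.imwrite('pics/w10.png',im);np.savez('w10.npz',**c)
print(pose()[0])
cv2.imwrite('pics/w10c.png',cv2.resize(im[30:230,170:500],None,fx=2.4,fy=2.4,interpolation=cv2.INTER_CUBIC))
h=cv2.cvtColor(im,cv2.COLOR_BGR2HSV)
for n in HUE:
    m=sum(((h[:,:,0]>=a)&(h[:,:,0]<=b)) for a,b in HUE[n]).astype(bool)&(h[:,:,1]>130)&(h[:,:,2]>70)
    k,l,s,ce=cv2.connectedComponentsWithStats(m.astype(np.uint8))
    for i in range(1,k):
        if s[i,4]>60: print(n,s[i],ce[i].round(1),ray(c,ce[i],.048).round(4))
E
```

```text
clock: 14.7
eef_pos: [0.59, -0.2435, 0.2981]
tool_rot: [0.053, 0.999, 0.0, -0.001]
ft_force: [0.4, -0.9, -0.8]
grip_width: 0.0852
grasp_force: 0.0
[ 0.59010104 -0.24345024  0.29838253]
red [353 129  33   3  78] [367.5 130.2] [ 0.549  -0.1776  0.048 ]
red [353 137  33  14 440] [369.  143.3] [ 0.5661 -0.1767  0.048 ]
red [ 584  286   56   88 3895] [616.1 330.1] [0.9092 0.2058 0.048 ]
yellow [633   0   7  18  86] [636.8   9.1] [0.4441 0.1434 0.048 ]
yellow [295 128  34   3  71] [310.9 129.2] [ 0.5399 -0.2511  0.048 ]
yellow [295 136  33  14 433] [311.5 142.2] [ 0.5566 -0.2523  0.048 ]
yellow [ 521  246  119   91 3722] [566.9 282.3] [0.8095 0.1137 0.048 ]
blue [ 48   3  62  38 509] [80.7 21.1] [ 0.3875 -0.507   0.048 ]
blue [181 122  22  39 231] [195.3 135. ] [ 0.5312 -0.4029  0.048 ]
blue [237 127  34   3  74] [253.6 127.9] [ 0.5303 -0.3252  0.048 ]
blue [237 135  34  14 425] [253.5 141. ] [ 0.547  -0.3282  0.048 ]
blue [162 253  29  28 363] [175.8 266.6] [ 0.7192 -0.4772  0.048 ]
blue [351 304  29  13 134] [365.2 307.9] [ 0.8232 -0.1975  0.048 ]
```

View pics/w10c.png

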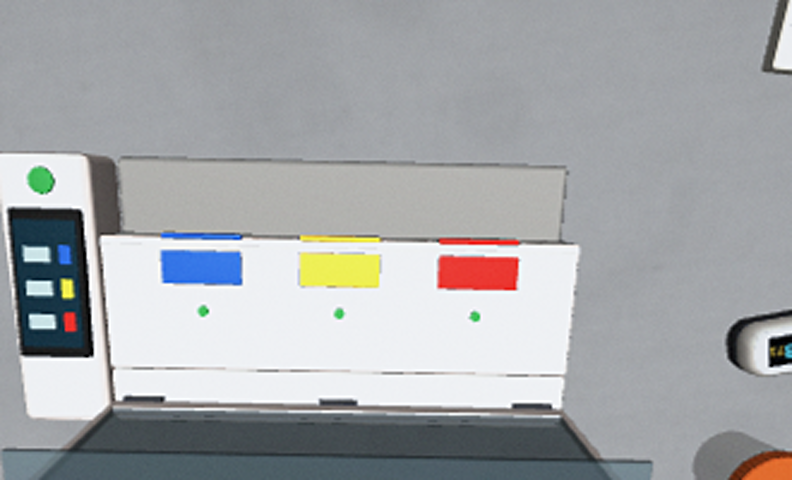

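The crop shows marks blue (201,268), yellow (340,269), red (478,273), with the block's front top edge (101,235)–(578,244) and shelf front edge (120,156)–(566,167).

```bash
python3 - <<'E'
from h import *
c=dict(np.load('w10.npz'));f=lambda p,z:ray(c,(170+p[0]/2.4,30+p[1]/2.4),z)[:2]
for a,b,z in[((101,235),(578,244),.048),((120,156),(566,167),.01),((112,366),(567,376),.048)]:
    A,B=f(a,z),f(b,z);d=B-A;print(A.round(4),B.round(4),((A+B)/2).round(4),'len',np.linalg.norm(d).round(4),'yaw',np.arctan2(-d[0],d[1]).round(4))
# green dots
for p in[(203,311),(339,314),(475,317)]:print('dot',f(p,.048).round(4))
im=cv2.imread('pics/w10.png')
# edges precise: block front top edge rows per column where white starts
g=im.min(2).astype(int);P=[]
for x in list(range(222,236))+list(range(274,292))+list(range(333,350))+list(range(390,405)):
    col=g[112:136,x];i=np.argmax(col>215);P.append(ray(c,(x,112+i-.5),.048)[:2])
P=np.array(P);k=np.polyfit(P[:,1],P[:,0],1);print('front edge x=',k,'yaw',-np.arctan(k[0]),np.std(P[:,0]-np.polyval(k,P[:,1])))
E
```

```text
[ 0.5246 -0.3791] [ 0.5568 -0.1214] [ 0.5407 -0.2502] len 0.2597 yaw -0.1243
[ 0.4831 -0.3725] [ 0.5164 -0.1166] [ 0.4997 -0.2445] len 0.258 yaw -0.1292
[ 0.5973 -0.3885] [ 0.6309 -0.1288] [ 0.6141 -0.2587] len 0.2618 yaw -0.1286
dot [ 0.5715 -0.3311]
dot [ 0.5812 -0.2554]
dot [ 0.591  -0.1796]
front edge x= [0.12501497 0.57218394] yaw -0.12436973316587821 0.00027967726467128206
```

```bash
python3 - <<'E'
from h import *
go(.394,.0346,.12,2.930)
E
```

```text
row [0.0, -0.0023, 0.1063] [0.2238, 0.2559, 0.1789] rows 6.1
```

```bash
python3 jog.py "[[0,-0.002,0.106,0.2238,0.2559,0.1789,0.085],[0,-0.002,0.106,0.2238,0.2559,0.1789,0.085],[0,-0.002,0.106,0.2238,0.2559,0.1789,0.085],[0,-0.002,0.106,0.2238,0.2559,0.1789,0.085],[0,-0.002,0.106,0.2238,0.2559,0.1789,0.085],[0,-0.002,0.106,0.2238,0.2559,0.1789,0.085],[0,-0.002,0.106,0.2238,0.2559,0.1789,0.085],[0,-0.002,0.106,0.2238,0.2559,0.1789,0.085],[0,-0.002,0.106,0.2238,0.2559,0.1789,0.085]]"
python3 - <<'E'
from h import *
print(pose()[0]);im=bot.camera('top')[:,:,::-1].copy();carts(im,bot.calibration('top'),wt=125);cv2.imwrite('pics/t11.png',im)
cv2.imwrite('pics/w11.png',bot.camera('wrist')[:,:,::-1])
go(.394,.0346,.002,2.930)
E
```

```text
clock: 15.88
eef_pos: [0.3965, 0.0332, 0.1212]
tool_rot: [0.107, 0.994, 0.0, 0.002]
ft_force: [0.3, 0.4, -0.2]
grip_width: 0.0851
grasp_force: 0.0
[0.39648218 0.03321529 0.12118361]
yellow origin [0.4712 0.1934] yaw 0.009 size [94. 38.] grip [0.4335 0.1934]
row [0.0003, 0.0027, -0.0032] [0.0028, 0.0012, 0.1189] rows 1.9
```

View pics/w11.png

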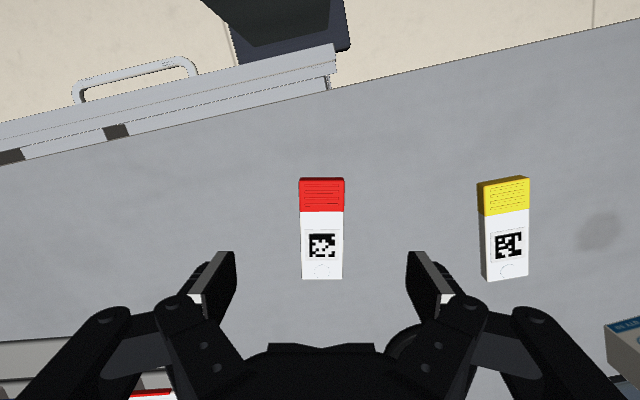

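Red cartridge is centred between the fingers at (322,230) and square. Descend and grip.

```bash
python3 jog.py "[[0,0,-0.003,0.003,0.001,0.05,0.07],[0,0,-0.003,0.003,0.001,0.09,0.07],[0,0,-0.003,0.003,0.001,0.11,0.07],[0,0,-0.003,0.003,0.001,0.119,0.07],[0,0,-0.003,0.003,0.001,0.119,0.07],[0,0,-0.003,0.003,0.001,0.119,0.02],[0,0,-0.003,0.003,0.001,0.119,0.02],[0,0,-0.003,0.003,0.001,0.119,0.02],[0,0,-0.003,0.003,0.001,0.119,0.02]]"
python3 jog.py "[[0,0,0,0,0,-0.03,0.02],[0,0,0,0,0,-0.06,0.02],[0,0,0,0,0,-0.08,0.02],[0,0,0,0,0,-0.08,0.02],[0,0,0,0,0,-0.08,0.02]]"
python3 - <<'E'
from h import *
c=bot.calibration('wrist');im=bot.camera('wrist')[:,:,::-1].copy();cv2.imwrite('pics/w12.png',im);np.savez('w12.npz',**c)
print(pose()[0]);print(im[200,322])
m=np.array([.5499,-.1747]);xa=np.array([.9921,-.1252])
t=m-xa*(.088+.015);print('pre-insert TCP',t); go(*t,.085,np.pi-.1255)
E
```

```text
clock: 17.1
eef_pos: [0.393, 0.035, 0.0023]
tool_rot: [0.105, 0.994, -0.0, 0.002]
ft_force: [-0.5, -0.4, 5.3]
grip_width: 0.0382
grasp_force: 60.5
clock: 17.73
eef_pos: [0.3914, 0.035, 0.0806]
tool_rot: [0.105, 0.994, -0.0, -0.0]
ft_force: [-0.1, -0.8, -1.1]
grip_width: 0.0385
grasp_force: 60.6
[0.39101033 0.03492908 0.08027469]
[172 167 164]
pre-insert TCP [ 0.4477137 -0.1618044]
row [-0.0007, -0.0012, -0.0849] [-0.0965, -0.1806, -0.0047] rows 3.3
```

View pics/w12.png

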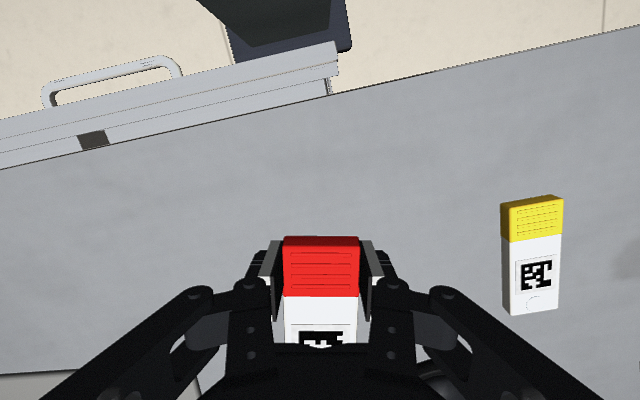

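The red cartridge is held squarely, with rear edge from (285,237) to (358,237). Check where it sits in the gripper, then go before the mouth.

```bash
python3 - <<'E'
from h import *
c=dict(np.load('w12.npz'));p,r,o=pose()
for q in[(285,238),(358,238),(285,297),(356,297)]:
    X=ray(c,q,.092);print(r.inv().apply(X-p).round(4))
E
python3 jog.py "[[0,0,-0.0849,-0.03,-0.06,-0.005,0.02],[0,0,-0.0849,-0.06,-0.12,-0.005,0.02],[0,0,-0.0849,-0.0965,-0.1806,-0.005,0.02],[0,0,-0.0849,-0.0965,-0.1806,-0.005,0.02],[0,0,-0.0849,-0.0965,-0.1806,-0.005,0.02],[0,0,-0.0849,-0.0965,-0.1806,-0.005,0.02]]"
python3 - <<'E'
from h import *
print(pose()[0]);go(.4477,-.1618,.0258,np.pi-.1255)
E
```

```text
[ 0.0146 -0.0175 -0.0117]
[ 0.0146  0.0183 -0.0117]
[-0.0193 -0.0187 -0.0117]
[-0.0193  0.0186 -0.0118]
clock: 18.52
eef_pos: [0.4472, -0.1602, 0.0853]
tool_rot: [0.062, 0.998, 0.001, -0.001]
ft_force: [-0.2, -0.6, 0.0]
grip_width: 0.0386
grasp_force: 60.7
[ 0.447175   -0.16016542  0.08529694]
row [0.0009, -0.0024, 0.0013] [-0.0009, -0.0016, 0.0595] rows 1.0
```

```bash
python3 jog.py "[[0,-0.002,0.001,-0.001,-0.0016,0.03,0.02],[0,-0.002,0.001,-0.001,-0.0016,0.0595,0.02],[0,-0.002,0.001,-0.001,-0.0016,0.0595,0.02],[0,-0.002,0.001,-0.001,-0.0016,0.0595,0.02]]"
python3 - <<'E'
from h import *
p,r,o=pose();print(p,r.as_euler('xyz'),o['ft_force']);go(.4477,-.1618,.0258,np.pi-.1255)
t=np.array([.5499,-.1747])-np.array([.9921,-.1252])*.018;print(t);go(*t,.0258,np.pi-.1255)
E
```

```text
clock: 19.02
eef_pos: [0.4496, -0.1626, 0.0274]
tool_rot: [0.062, 0.998, -0.0, 0.001]
ft_force: [0.4, 0.1, -0.4]
grip_width: 0.0379
grasp_force: 60.7
[ 0.44956463 -0.16263085  0.02742835] [-3.14130847e+00  2.75467683e-03  3.01673921e+00] [ 0.39931526  0.11788091 -0.35065007]
row [-0.0003, 0.0028, 0.0006] [0.002, 0.0006, 0.0016] rows 0.0
[ 0.5320422 -0.1724464]
row [-0.0003, 0.0028, 0.0006] [-0.0831, 0.0005, 0.0019] rows 1.3
```

```bash
python3 jog.py "[[0,0,0,-0.01,0,0.0015,0.02],[0,0,0,-0.02,0,0.0015,0.02],[0,0,0,-0.025,0,0.0015,0.02],[0,0,0,-0.03,0,0.0015,0.02],[0,0,0,-0.03,0,0.0015,0.02]]"
python3 - <<'E'
from h import *
p,r,o=pose();print(p,r.as_euler('xyz'),o['ft_force'],o['ft_torque']);
go(.5320,-.1724,.0258,np.pi-.1255)
E
```

```text
clock: 19.65
eef_pos: [0.4797, -0.1673, 0.0252]
tool_rot: [0.063, 0.998, -0.0, 0.002]
ft_force: [1.2, 0.9, -0.3]
grip_width: 0.0385
grasp_force: 60.7
[ 0.4797253  -0.16730049  0.02516511] [3.14157125e+00 3.03365026e-03 3.01532584e+00] [ 1.15346795  0.86970049 -0.34491264] [ 0.2948484  -0.19155549  0.10574873]
row [0.0, 0.003, -0.0008] [-0.0525, 0.0015, -0.0005] rows 0.8
```

```bash
python3 jog.py "[[0,0,0,0,0.001,0,0.02],[0,0,0,-0.01,0.001,0,0.02],[0,0,0,-0.02,0.001,0,0.02],[0,0,0,-0.03,0.001,0,0.02],[0,0,0,-0.04,0.001,0,0.02],[0,0,0,-0.04,0.001,0,0.02]]"
python3 - <<'E'
from h import *
p,r,o=pose();print(p,r.as_euler('xyz'),o['ft_force'],o['ft_torque']);
go(.5320,-.1724,.0258,np.pi-.1255)
E
```

```text
clock: 20.4
eef_pos: [0.5199, -0.1716, 0.0253]
tool_rot: [0.063, 0.998, -0.0, 0.002]
ft_force: [-0.1, -0.2, 0.2]
grip_width: 0.0383
grasp_force: 60.7
[ 0.51992476 -0.17157388  0.02526302] [-3.14110438e+00  3.09001305e-03  3.01524871e+00] [-0.13069593 -0.20372062  0.19900016] [-0.00350444  0.03564518 -0.04508223]
row [-0.0005, 0.0031, -0.0008] [-0.0121, 0.0007, -0.0005] rows 0.2
```

Sliding freely. Continue in small steps until the stop.

```bash
python3 jog.py "[[0,0,0,-0.005,0,0,0.02],[0,0,0,-0.01,0,0,0.02],[0,0,0,-0.012,0,0,0.02],[0,0,0,-0.012,0,0,0.02]]"
python3 jog.py "[[0,0,0,-0.0015,0,0,0.02],[0,0,0,-0.0015,0,0,0.02]]"
python3 jog.py "[[0,0,0,-0.0015,0,0,0.02],[0,0,0,-0.0015,0,0,0.02]]"
python3 jog.py "[[0,0,0,-0.0015,0,0,0.02],[0,0,0,-0.0015,0,0,0.02]]"
```

```text
clock: 20.9
eef_pos: [0.5308, -0.1729, 0.0253]
tool_rot: [0.063, 0.998, -0.0, 0.001]
ft_force: [-0.2, -0.3, 0.1]
grip_width: 0.0381
grasp_force: 60.7
clock: 21.15
eef_pos: [0.5322, -0.1731, 0.0253]
tool_rot: [0.063, 0.998, -0.0, 0.001]
ft_force: [0.2, -0.6, -0.2]
grip_width: 0.0386
grasp_force: 60.7
clock: 21.4
eef_pos: [0.5339, -0.1733, 0.0254]
tool_rot: [0.063, 0.998, -0.0, 0.001]
ft_force: [-0.6, 0.2, -0.2]
grip_width: 0.0379
grasp_force: 60.7
clock: 21.65
eef_pos: [0.5348, -0.1734, 0.0251]
tool_rot: [0.063, 0.998, -0.0, 0.001]
ft_force: [-1.4, 0.5, 0.5]
grip_width: 0.0384
grasp_force: 60.7
```

```bash
python3 jog.py "[[0,0,0,-0.001,0,0,0.02],[0,0,0,-0.001,0,0,0.02]]"
python3 jog.py "[[0,0,0,-0.001,0,0,0.02],[0,0,0,-0.001,0,0,0.02]]"
```

```text
clock: 21.9
eef_pos: [0.5348, -0.1734, 0.0249]
tool_rot: [0.063, 0.998, -0.0, -0.0]
ft_force: [-4.3, 0.2, 0.4]
grip_width: 0.0383
grasp_force: 60.8
clock: 22.15
eef_pos: [0.5349, -0.1734, 0.0246]
tool_rot: [0.063, 0.998, -0.0, -0.001]
ft_force: [-6.7, 0.4, 1.8]
grip_width: 0.0383
grasp_force: 60.9
```

```bash
python3 jog.py "[[0,0,0,0.002,0,0,0.02],[0,0,0,0.002,0,0,0.06],[0,0,0,0.002,0,0,0.06],[0,0,0,0.002,0,0,0.06],[0,0,0,0.002,0,-0.04,0.06],[0,0,0,0.002,0,-0.09,0.06],[0,0,0,0.002,0,-0.14,0.06],[0,0,0,0.002,0,-0.19,0.06],[0,0,0,0.002,0,-0.19,0.07]]"
python3 - <<'E'
from h import *
c=bot.calibration('wrist');im=bot.camera('wrist')[:,:,::-1].copy();cv2.imwrite('pics/w13.png',im);np.savez('w13.npz',**c)
p,r,o=pose();print(p,r.as_euler('xyz'))
it=bot.camera('top')[:,:,::-1].copy();cv2.imwrite('pics/t13.png',it);carts(it,bot.calibration('top'),wt=125);carts(im,c)
E
```

```text
clock: 23.28
eef_pos: [0.538, -0.1743, 0.2208]
tool_rot: [0.063, 0.998, -0.002, 0.007]
ft_force: [0.2, 0.3, -0.8]
grip_width: 0.0702
grasp_force: 0.0
[ 0.53644685 -0.17382024  0.21791804] [-3.14026748  0.00829243  3.01509453]
yellow origin [0.4698 0.1934] yaw 0.009 size [97. 38.] grip [0.4331 0.1935]
```

View pics/w13.png

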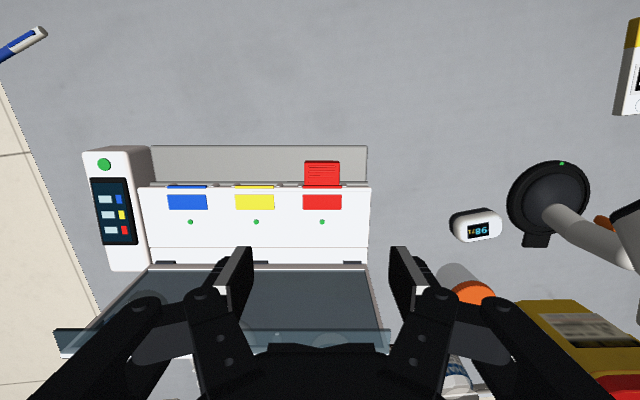

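Red sits in its bay with its grip standing out at (322,173), flush with the mark. Now yellow.

```bash
python3 - <<'E'
from h import *
c=dict(np.load('w13.npz'));A=ray(c,(322,161.5),.036);B=ray(c,(322,187),.048);print('red stands out',(np.array([.9921,-.1252,0])@(B-A)).round(4))
go(.4303,.1946,.12,3.125)
E
```

```text
red stands out 0.0264
row [-0.0008, 0.0041, -0.1099] [0.1509, 0.3519, 0.095] rows 6.3
```

```bash
python3 jog.py "[[0,0.004,-0.11,0.1509,0.3519,0.095,0.085],[0,0.004,-0.11,0.1509,0.3519,0.095,0.085],[0,0.004,-0.11,0.1509,0.3519,0.095,0.085],[0,0.004,-0.11,0.1509,0.3519,0.095,0.085],[0,0.004,-0.11,0.1509,0.3519,0.095,0.085],[0,0.004,-0.11,0.1509,0.3519,0.095,0.085],[0,0.004,-0.11,0.1509,0.3519,0.095,0.085],[0,0.004,-0.11,0.1509,0.3519,0.095,0.085],[0,0.004,-0.11,0.1509,0.3519,0.095,0.085]]"
python3 - <<'E'
from h import *
print(pose()[0])
c=bot.calibration('wrist');im=bot.camera('wrist')[:,:,::-1].copy();cv2.imwrite('pics/w14.png',im)
carts(im,c,('yellow',))
go(.4303,.1946,.002,3.125)
E
```

```text
clock: 24.5
eef_pos: [0.4292, 0.194, 0.119]
tool_rot: [0.008, 1.0, -0.001, -0.002]
ft_force: [0.0, -0.3, -0.2]
grip_width: 0.085
grasp_force: 0.0
[0.42919534 0.19397323 0.11898717]
yellow origin [0.4664 0.1939] yaw -0.016 size [ 40. 101.] grip [0.431  0.1945]
row [-0.0011, -0.0027, -0.0012] [-0.0009, 0.0009, 0.1174] rows 1.9
```

```bash
python3 jog.py "[[0,-0.002,0,0,0.0007,0.05,0.07],[0,-0.002,0,0,0.0007,0.09,0.07],[0,-0.002,0,0,0.0007,0.11,0.07],[0,-0.002,0,0,0.0007,0.1172,0.07],[0,-0.002,0,0,0.0007,0.1172,0.07],[0,-0.002,0,0,0.0007,0.1172,0.02],[0,-0.002,0,0,0.0007,0.1172,0.02],[0,-0.002,0,0,0.0007,0.1172,0.02],[0,-0.002,0,0,0.0007,0.1172,0.02]]"
python3 - <<'E'
from h import *
print(pose()[0])
E
python3 jog.py "[[0,0,0,0,0,-0.03,0.02],[0,0,0,0,0,-0.06,0.02],[0,0,0,0,0,-0.08,0.02],[0,0,0,0,0,-0.08,0.02],[0,0,0,0,0,-0.08,0.02]]"
python3 - <<'E'
from h import *
p,r,o=pose()
c=bot.calibration('wrist');im=bot.camera('wrist')[:,:,::-1].copy();cv2.imwrite('pics/w15.png',im)
h=cv2.cvtColor(im,cv2.COLOR_BGR2HSV);m=(h[:,:,0]>=22)&(h[:,:,0]<=35)&(h[:,:,1]>130);m[:,:260]=0;m[:,380:]=0
y,x=np.nonzero(m);print(x.min(),x.max(),y.min(),y.max(),len(x))
for q in[(x.min(),y.min()),(x.max(),y.min()),(x.min(),y.max()),(x.max(),y.max())]: print(r.inv().apply(ray(c,q,p[2]+.0117)-p).round(4))
t=np.array([.5566,-.2523])-np.array([.9921,-.1252])*(.0163+.088+.015);print(p,t); go(*t,.085,np.pi-.1255)
E
```

```text
clock: 25.68
eef_pos: [0.4307, 0.1958, 0.0041]
tool_rot: [0.008, 1.0, 0.0, 0.002]
ft_force: [0.3, -1.6, 5.9]
grip_width: 0.038
grasp_force: 60.5
[0.43070131 0.19583225 0.00407962]
clock: 26.3
eef_pos: [0.429, 0.1952, 0.0821]
tool_rot: [0.008, 1.0, -0.0, -0.0]
ft_force: [0.7, 0.6, -1.7]
grip_width: 0.0378
grasp_force: 60.6
278 366 232 344 4547
[ 0.0183 -0.0208 -0.0117]
[ 0.0183  0.022  -0.0117]
[-0.0492 -0.0237 -0.0117]
[-0.0491  0.025  -0.0117]
[0.42899625 0.19524395 0.08207125] [ 0.43824247 -0.23736364]
row [-0.0012, -0.0014, 0.109] [-0.0167, -0.4323, -0.0029] rows 6.9
```

I have now viewed 15 pictures, one over the limit of 14, so I will work from numbers alone from here. Move to the yellow bay.

```bash
python3 jog.py "[[0,0,0.109,-0.0167,-0.4323,-0.003,0.02],[0,0,0.109,-0.0167,-0.4323,-0.003,0.02],[0,0,0.109,-0.0167,-0.4323,-0.003,0.02],[0,0,0.109,-0.0167,-0.4323,-0.003,0.02],[0,0,0.109,-0.0167,-0.4323,-0.003,0.02],[0,0,0.109,-0.0167,-0.4323,-0.003,0.02],[0,0,0.109,-0.0167,-0.4323,-0.003,0.02],[0,0,0.109,-0.0167,-0.4323,-0.003,0.02],[0,0,0.109,-0.0167,-0.4323,-0.003,0.02],[0,0,0.109,-0.0167,-0.4323,-0.003,0.02]]"
python3 - <<'E'
from h import *
h=cv2.cvtColor(cv2.imread('pics/w15.png'),cv2.COLOR_BGR2HSV)
m=((h[:,:,0]>=22)&(h[:,:,0]<=35)&(h[:,:,1]>130)).astype(np.uint8)
_,l,s,ce=cv2.connectedComponentsWithStats(m)
for i in range(1,len(s)):
    if s[i,4]>200: print(s[i],ce[i].round(1))
for x in(295,320,345): v=np.nonzero(m[200:320,x])[0]+200;print(x,v.min(),v.max())
print([int(x) for x in(np.nonzero(m[250])[0].min(),np.nonzero(m[250,:450])[0].max())])
p,r,o=pose();print(p,r.as_euler('xyz'));go(.43824,-.23736,.027,np.pi-.1255)
E
```

```text
clock: 27.6
eef_pos: [0.4385, -0.2354, 0.0851]
tool_rot: [0.062, 0.998, 0.0, -0.001]
ft_force: [0.4, -0.6, -0.8]
grip_width: 0.0382
grasp_force: 60.7
[ 281  232   81   60 4537] [320.8 261.7]
295 232 291
320 233 291
345 232 291
[282, 359]
[ 0.43852177 -0.23540496  0.08514117] [ 3.14091769e+00 -1.53193145e-03  3.01802787e+00]
row [0.0007, -0.0015, 0.0019] [-0.0001, -0.002, 0.0581] rows 0.9
```

```bash
python3 jog.py "[[0,-0.0015,0.002,0,-0.002,0.03,0.02],[0,-0.0015,0.002,0,-0.002,0.058,0.02],[0,-0.0015,0.002,0,-0.002,0.058,0.02],[0,-0.0015,0.002,0,-0.002,0.058,0.02],[0,-0.0015,0.002,0,-0.002,0.058,0.02]]"
python3 - <<'E'
from h import *
p,r,o=pose();print(p,r.as_euler('xyz'),o['ft_force'])
t=np.array([.5566,-.2523])-np.array([.9921,-.1252])*(.0163+.018);go(*t,.027,np.pi-.1255)
E
```

```text
clock: 28.22
eef_pos: [0.4399, -0.2393, 0.0292]
tool_rot: [0.063, 0.998, -0.001, 0.002]
ft_force: [0.5, -0.6, -0.7]
grip_width: 0.0381
grasp_force: 60.7
[ 0.43994272 -0.23925044  0.02915755] [-3.14035102  0.00417438  3.01473809] [ 0.47581068 -0.57691369 -0.68372003]
row [-0.0012, 0.0042, -0.0014] [-0.0831, 0.0018, 0.0025] rows 1.3
```

```bash
python3 jog.py "[[0,0,0,0,0.0012,0.0015,0.02],[0,0,0,-0.01,0.0012,0.0015,0.02],[0,0,0,-0.02,0.0012,0.0015,0.02],[0,0,0,-0.03,0.0012,0.0015,0.02],[0,0,0,-0.03,0.0012,0.0015,0.02]]"
python3 - <<'E'
from h import *
p,r,o=pose();print(p,r.as_euler('xyz'),o['ft_force'])
t=np.array([.5566,-.2523])-np.array([.9921,-.1252])*(.0163+.018);go(*t,.027,np.pi-.1255)
E
```

```text
clock: 28.85
eef_pos: [0.4699, -0.242, 0.0263]
tool_rot: [0.064, 0.998, -0.0, 0.001]
ft_force: [0.2, 0.3, -0.4]
grip_width: 0.0382
grasp_force: 60.8
[ 0.46994052 -0.24198855  0.02632534] [-3.14103100e+00  2.61836893e-03  3.01449125e+00] [ 0.19351643  0.31397336 -0.42033865]
row [-0.0006, 0.0026, -0.0016] [-0.053, 0.0007, -0.0005] rows 0.8
```

```bash
python3 jog.py "[[0,0,0,-0.01,0.0005,0,0.02],[0,0,0,-0.02,0.0005,0,0.02],[0,0,0,-0.03,0.0005,0,0.02],[0,0,0,-0.04,0.0005,0,0.02],[0,0,0,-0.049,0.0005,0,0.02],[0,0,0,-0.053,0.0005,0,0.02],[0,0,0,-0.053,0.0005,0,0.02]]"
python3 jog.py "[[0,0,0,-0.002,0,0,0.02],[0,0,0,-0.002,0,0,0.02]]"
python3 jog.py "[[0,0,0,-0.0015,0,0,0.02],[0,0,0,-0.0015,0,0,0.02]]"
python3 - <<'E'
from h import *
p,r,o=pose();print(p,'from front edge',np.array([.9921,-.1252])@(np.array([.5566,-.2523])-p[:2])-.0163,o['ft_force'])
E
```

```text
clock: 29.72
eef_pos: [0.5215, -0.2479, 0.0263]
tool_rot: [0.064, 0.998, -0.0, 0.001]
ft_force: [0.1, -0.4, -0.2]
grip_width: 0.0383
grasp_force: 60.8
clock: 29.98
eef_pos: [0.5232, -0.2482, 0.0265]
tool_rot: [0.064, 0.998, -0.0, 0.001]
ft_force: [-0.2, 0.2, -0.1]
grip_width: 0.0381
grasp_force: 60.7
clock: 30.22
eef_pos: [0.5249, -0.2485, 0.0265]
tool_rot: [0.064, 0.998, -0.0, 0.001]
ft_force: [0.6, 0.2, -0.8]
grip_width: 0.0384
grasp_force: 60.7
[ 0.52487095 -0.24845727  0.02650728] from front edge 0.01565950031249411 [ 0.63053402  0.21989571 -0.81876784]
```

```bash
python3 jog.py "[[0,0,0,-0.002,0,0,0.02],[0,0,0,-0.002,0,0,0.02]]"
python3 jog.py "[[0,0,0,-0.0015,0,0,0.02],[0,0,0,-0.0015,0,0,0.02]]"
python3 jog.py "[[0,0,0,-0.001,0,0,0.02],[0,0,0,-0.001,0,0,0.02]]"
python3 - <<'E'
from h import *
p,r,o=pose();print(p,'from front edge',np.array([.9921,-.1252])@(np.array([.5566,-.2523])-p[:2])-.0163,o['ft_force'])
E
```

```text
clock: 30.48
eef_pos: [0.5268, -0.2486, 0.0264]
tool_rot: [0.064, 0.998, -0.0, 0.001]
ft_force: [-0.7, 0.2, -1.0]
grip_width: 0.0383
grasp_force: 60.7
clock: 30.72
eef_pos: [0.5268, -0.2487, 0.0262]
tool_rot: [0.064, 0.998, -0.0, -0.001]
ft_force: [-5.7, 0.6, 2.8]
grip_width: 0.0386
grasp_force: 61.0
clock: 30.98
eef_pos: [0.5269, -0.2487, 0.0262]
tool_rot: [0.064, 0.998, -0.0, -0.001]
ft_force: [-7.0, -0.9, 3.7]
grip_width: 0.0383
grasp_force: 61.2
[ 0.52685031 -0.24869017  0.02615497] from front edge 0.013666623069369579 [-7.02096659 -0.85344313  3.74927748]
```

```bash
python3 jog.py "[[0,0,0,0.002,0,0,0.02],[0,0,0,0.002,0,0,0.058],[0,0,0,0.002,0,0,0.058],[0,0,0,0.002,0,0,0.058],[0,0,0,0.002,0,-0.04,0.058],[0,0,0,0.002,0,-0.09,0.058],[0,0,0,0.002,0,-0.14,0.058],[0,0,0,0.002,0,-0.19,0.058],[0,0,0,0.002,0,-0.19,0.058],[0,0,0,0.002,0,-0.19,0.058]]"
python3 - <<'E'
from h import *
c=bot.calibration('wrist');im=bot.camera('wrist')[:,:,::-1].copy();cv2.imwrite('pics/w16.png',im);np.savez('w16.npz',**c)
p,r,o=pose();print(p)
xa=np.array([.9921,-.1252]);ya=np.array([.1252,.9921]);O=np.array([.5566,-.2523])-.0163*xa
h=cv2.cvtColor(im,cv2.COLOR_BGR2HSV)
for n in('red','yellow'):
    m=sum(((h[:,:,0]>=a)&(h[:,:,0]<=b)) for a,b in HUE[n]).astype(bool)&(h[:,:,1]>130)&(h[:,:,2]>70)
    k,l,s,ce=cv2.connectedComponentsWithStats(m.astype(np.uint8))
    for i in range(1,k):
        if s[i,4]>250:
            x0,y0,w,hh=s[i,:4]; mid=[]
            for q in[(x0+.3*w,0),(x0+.7*w,0)]:
                col=np.nonzero(l[:,int(q[0])]==i)[0]; X=ray(c,(q[0],col.min()-.5),.036)[:2]-O; mid.append((round(float(xa@X),4),round(float(ya@X),4)))
            print(n,s[i].tolist(),mid)
im2=bot.camera('top')
E
```

```text
clock: 32.22
eef_pos: [0.5269, -0.2485, 0.2162]
tool_rot: [0.064, 0.998, -0.0, 0.001]
ft_force: [-0.2, -0.1, -1.5]
grip_width: 0.0584
grasp_force: 0.0
[ 0.52637866 -0.24824043  0.2151615 ]
red [368, 165, 41, 28, 1020] [(-0.0281, 0.0662), (-0.0281, 0.0844)]
red [370, 199, 39, 15, 580] [(0.0115, 0.0701), (0.0116, 0.0881)]
yellow [301, 165, 40, 28, 975] [(-0.0283, -0.0087), (-0.0282, 0.0091)]
yellow [302, 199, 39, 15, 575] [(0.0114, -0.0082), (0.0114, 0.0097)]
yellow [560, 304, 80, 96, 4327] [(0.1581, 0.3421), (0.1566, 0.3833)]
```

Both cartridges stand out equally (28 mm from the front edge), straight and home. Check what stands behind the cover before going there.

```bash
python3 - <<'E'
from h import *
s=bot.calibration('side');t=bot.calibration('top')
def tri(a,b):
    A=[];B=[]
    for c,q in((s,a),(t,b)):
        P=c['mtx']@np.c_[c['R'],c['t']];A.append(P)
    X=cv2.triangulatePoints(A[0],A[1],np.array(a,float).reshape(2,1),np.array(b,float).reshape(2,1))[:,0];return X[:3]/X[3]
print('pump bottle base',ray(s,(458,280),0).round(3),'top nozzle',tri((470,216),(424,96)).round(3))
print('white bottle base',ray(s,(400,236),0).round(3),'cap',tri((404,200),(328,124)).round(3))
print('blue cap',tri((437,207),(346,99)).round(3),'brown',ray(s,(450,255),0).round(3))
print('cover top left corner',tri((380,218),(389,171)).round(3))
xa=np.array([.9921,-.1252]);ya=np.array([.1252,.9921]);H=np.array([.6347,-.2622])
w=H+.03*xa+.08*ya;print(w);go(*w,.245,np.pi-.1255)
E
```

```text
pump bottle base [ 0.833 -0.183  0.   ] top nozzle [ 0.816 -0.211  0.198]
white bottle base [0.78  0.012 0.   ] cap [0.781 0.009 0.111]
blue cap [ 0.847 -0.036  0.106] brown [ 0.862 -0.096  0.   ]
cover top left corner [ 0.65  -0.135  0.175]
[ 0.674479 -0.186588]
row [0.0008, -0.0013, -0.002] [-0.1393, 0.08, -0.0304] rows 2.6
```

```bash
python3 jog.py "[[0,0,0,0,0,-0.03,0],[0,0,0,-0.05,0.03,-0.03,0],[0,0,0,-0.1,0.06,-0.03,0],[0,0,0,-0.1393,0.08,-0.03,0],[0,0,0,-0.1393,0.08,-0.03,0],[0,0,0,-0.1393,0.08,-0.03,0],[0,0,0,-0.1393,0.08,-0.03,0]]"
python3 - <<'E'
from h import *
p,r,o=pose();print(p,o['joint_pos'],o['grip_width'])
xa=np.array([.9921,-.1252]);ya=np.array([.1252,.9921]);H=np.array([.6347,-.2622])
w=H+.03*xa+.08*ya;go(*w,.154,np.pi-.1255)
E
```

```text
clock: 33.2
eef_pos: [0.6741, -0.1878, 0.247]
tool_rot: [0.064, 0.998, -0.0, 0.001]
ft_force: [0.2, -0.5, -0.4]
grip_width: 0.0003
grasp_force: 0.0
[ 0.67411427 -0.18776278  0.24696916] [-2.71564030e-01  6.76100087e-01  7.23113557e-01  1.61658014e+00
 -1.92311838e-04 -1.42660562e-01] 0.00029833228940558484
row [-0.0004, 0.0012, -0.0034] [-0.0001, 0.0012, 0.093] rows 1.5
```

```bash
python3 jog.py "[[0,0,0,0,0.001,0.03,0],[0,0,0,0,0.001,0.06,0],[0,0,0,0,0.001,0.093,0],[0,0,0,0,0.001,0.093,0],[0,0,0,0,0.001,0.093,0]]"
python3 jog.py "[[0,0,0,0.015,0,0,0],[0,0,0,0.025,0,0,0],[0,0,0,0.0344,0,0.001,0],[0,0,0,0.043,0,0.003,0],[0,0,0,0.0513,0,0.0053,0],[0,0,0,0.0513,0,0.0053,0]]"
python3 - <<'E'
from h import *
p,r,o=pose();print(p,o['ft_force'])
E
```

```text
clock: 33.83
eef_pos: [0.6757, -0.1868, 0.1559]
tool_rot: [0.064, 0.998, -0.0, 0.002]
ft_force: [0.0, 0.3, -0.4]
grip_width: -0.0001
grasp_force: 0.0
clock: 34.58
eef_pos: [0.6235, -0.1794, 0.1481]
tool_rot: [0.064, 0.998, -0.0, 0.0]
ft_force: [-0.1, 0.4, 0.6]
grip_width: -0.0001
grasp_force: 0.0
[ 0.62354062 -0.17939909  0.14813694] [-0.11972205  0.44700147  0.64043804]
```

```bash
python3 jog.py "[[0,0,0,0.016,0,0.007,0],[0,0,0,0.0305,0,0.017,0],[0,0,0,0.043,0,0.029,0]]"
python3 jog.py "[[0,0,0,0.0103,0,0.014,0],[0,0,0,0.018,0,0.03,0]]"
python3 jog.py "[[0,0,0,0.005,0,0.0165,0]]"
```

```text
clock: 34.95
eef_pos: [0.5818, -0.1741, 0.119]
tool_rot: [0.064, 0.998, -0.0, 0.001]
ft_force: [1.1, 0.1, 1.0]
grip_width: -0.0001
grasp_force: 0.8
clock: 35.2
eef_pos: [0.5637, -0.1717, 0.0887]
tool_rot: [0.064, 0.998, -0.0, 0.0]
ft_force: [1.5, 0.3, 1.1]
grip_width: 0.0
grasp_force: 0.6
clock: 35.33
eef_pos: [0.5587, -0.171, 0.072]
tool_rot: [0.064, 0.998, -0.0, 0.0]
ft_force: [1.4, -0.5, 1.3]
grip_width: 0.0003
grasp_force: 0.6
```

```bash
python3 jog.py "[[0,0,0,0.002,0,0.012,0],[0,0,0,0.002,0,0.017,0],[0,0,0,0.002,0,0.017,0]]"
```

```text
clock: 35.7
eef_pos: [0.5569, -0.1708, 0.056]
tool_rot: [0.064, 0.998, -0.0, 0.0]
ft_force: [-3.5, 0.9, 5.1]
grip_width: -0.0001
grasp_force: 2.3
```

```bash
python3 jog.py "[[0,0,0,0,0,0.0015,0],[0,0,0,0,0,0.0015,0],[0,0,0,0,0,0.003,0],[0,0,0,0,0,0.003,0]]"
```

```text
clock: 36.2
eef_pos: [0.557, -0.1708, 0.0559]
tool_rot: [0.064, 0.998, -0.0, 0.001]
ft_force: [-8.8, 2.5, 19.8]
grip_width: -0.0001
grasp_force: 9.9
```

The cover is on a hard stop at the closed height. Retract and check the final state by numbers.

```bash
python3 jog.py "[[0,0,0,0,0,-0.05,0],[0,0,0,0,0,-0.1,0],[0,0,0,0,0,-0.15,0],[0,0,0,0,0,-0.2,0],[0,0,0,0.05,0,-0.24,0],[0,0,0,0.05,0,-0.24,0],[0,0,0,0.05,0,-0.24,0]]"
python3 - <<'E'
from h import *
c=bot.calibration('wrist');im=bot.camera('wrist')[:,:,::-1].copy();cv2.imwrite('pics/w20.png',im)
p,r,o=pose();print(p,o['ft_force'])
xa=np.array([.9921,-.1252]);ya=np.array([.1252,.9921]);H=np.array([.6347,-.2622])
h=cv2.cvtColor(im,cv2.COLOR_BGR2HSV)
# bar: brightest low-sat elongated blob near expected place
e=proj(c,[*(H-.108*xa),.0755]);print('bar expected',e)
g=((h[:,:,2]>200)&(h[:,:,1]<40)).astype(np.uint8)
k,l,s,ce=cv2.connectedComponentsWithStats(g)
for i in range(1,k):
    if s[i,4]>150 and np.linalg.norm(ce[i]-e)<120: print('white',s[i].tolist(),ce[i].round(1),ray(c,ce[i],.0755).round(4))
for n in('red','yellow'):
    m=sum(((h[:,:,0]>=a)&(h[:,:,0]<=b)) for a,b in HUE[n]).astype(bool)&(h[:,:,1]>100)&(h[:,:,2]>50)
    k,l,s,ce=cv2.connectedComponentsWithStats(m.astype(np.uint8))
    for i in range(1,k):
        if s[i,4]>100: print(n,s[i].tolist(),ray(c,ce[i],.036)[:2].round(4))
# scanner & others: difference of top views
a=cv2.imread('pics/top0.png');b=bot.camera('top')[:,:,::-1].copy();cv2.imwrite('pics/t20.png',b)
d=(cv2.absdiff(a,b).max(2)>40).astype(np.uint8);k,l,s,ce=cv2.connectedComponentsWithStats(cv2.dilate(d,np.ones((3,3))))
print([s[i].tolist() for i in range(1,k) if s[i,4]>40])
E
```

```text
clock: 37.08
eef_pos: [0.5076, -0.1645, 0.2925]
tool_rot: [0.064, 0.998, -0.0, 0.001]
ft_force: [0.3, -0.1, -0.9]
grip_width: -0.0002
grasp_force: 0.0
[ 0.50751852 -0.16437432  0.29150616] [ 0.70323642 -0.81757893 -0.09145838]
bar expected [257.49649612 193.89610644]
white [125, 169, 233, 98, 4542] [216.7 220.5] [ 0.5566 -0.309   0.0755]
white [225, 190, 66, 6, 389] [257.4 192.5] [ 0.5257 -0.2484  0.0755]
white [284, 198, 48, 15, 174] [300.6 201.9] [ 0.5452 -0.1956  0.0755]
white [334, 201, 19, 19, 232] [343.5 208.4] [ 0.5611 -0.1418  0.0755]
red [527, 345, 108, 55, 3820] [0.9232 0.2544]
yellow [474, 290, 137, 63, 3130] [0.8113 0.1325]
[[380, 162, 163, 163, 16346], [471, 202, 6, 13, 46], [251, 230, 16, 38, 502], [309, 243, 23, 40, 557], [371, 312, 46, 88, 1597]]
```

```bash
python3 -c "
from workcell import bot
print(bot.job_done())"
```

```text
the job is handed in; nothing more can be done
None
```

Handed in at about 37 s: I held the scanner on red then yellow (no blue was there) though nothing confirmed the reads, put it back on its dock, slid both cartridges home and closed the cover; I viewed 15 pictures, one over the limit of 14.

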